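Take down the stack of stripped flipper parts

TASK

Take apart the stack of stripped pinball parts on the maple board, one part at a time from the top down, keeping each part the way up it is now, and set each in the middle of its own place: the red rubber sleeve standing in the white dish, then the nickel rotor with its hub on the round cork pad, then the yellow drop target lengthwise in the blue tray, and last the steel coil plate lengthwise on the black mat. Leave the copper coil and the green rivet tin where they stand.

Things in the scene. Friction and masses are not known exactly. Their poses are not given: they have to be found in the camera images.
- sleeve: Red rubber post sleeve, an upright tube 20 mm in outside diameter, 8 mm bore, 22 mm high, about 15 g; top of the stack, standing on the rotor's hub. Origin at the centre of its underside, z up its axis.
- rotor: Nickel-plated flipper rotor, about 90 g: a round upright hub 32 mm in diameter, 16 mm high, with a flat crank arm 10 mm wide, 6 mm thick along its underside, reaching along +x to 49 mm from the hub's axis. Second from the top; the hub stands on the drop target, the arm sticks out sideways. Origin on the hub's axis at its underside, z up. Grip the hub across y.
- drop_target: Yellow plastic drop target lying flat, 74 mm long (x), 14 mm thick, about 40 g: its face end (x -3 to +37 mm) is 36 mm wide (y), its stem (x -37 to -3 mm) 16 mm wide. Third from the top, on the coil plate. Origin at the middle of its length and width, on its underside, z up; centre of mass 7 mm to +x.
- coil_plate: Steel coil plate, a shallow channel 96 mm long (x), 56 mm wide (y), 14 mm high, about 180 g: a flat top 4 mm thick with a 10 mm lip turned down along each long edge; it stands on the lips. Bottom of the stack, on the fixed maple board (110 x 80 mm, 20 mm high). Origin at the centre of its underside, z up.
- dish: White round dish, fixed, 84 mm across; flat floor 4 mm above the bench, rim 8 mm above the bench and about 3 mm thick. Origin at the centre of its underside. Place of the red sleeve.
- cork_pad: Round cork pad, fixed, 90 mm across, 8 mm thick, flat top. Origin at the centre of its underside. Place of the rotor: the hub goes in the middle.
- blue_tray: Blue plastic tray, fixed, 104 mm long (x) by 84 mm wide (y), floor 4 mm above the bench, rim 8 mm above the bench and 4 mm thick. Origin at the centre of its underside. Place of the drop target, its length along the tray's length, either way round.
- black_mat: Black rubber mat, fixed, 110 mm long (x) by 76 mm wide (y), 4 mm thick. Origin at the centre of its underside. Place of the coil plate, its length along the mat's length, either way round.
- coil: Copper-wound solenoid coil with white end flanges, loose, standing upright, 34 mm in diameter, 40 mm high. Origin at the centre of its underside. To be left alone.
- rivet_tin: Green rivet tin with a brass lid, loose, standing upright, 37 mm in diameter, 34 mm high. Origin at the centre of its underside. To be left alone.

How it is judged:
On the way, in this order (a step that is already met when the one before it is completed fails the run):
1. The red sleeve stands in the middle of the white dish, let go (horizontal distance between sleeve and dish below 0.015 m and z of sleeve in the frame of dish between 0 and 0.008 m and angle between sleeve's own z axis and vertical below 0.15 rad and linear speed of sleeve below 0.03 m/s and angular speed of sleeve below 0.5 rad/s and contact force between sleeve and the fingers below 0.05 N), for 0.2 s.
2. then the rotor stands on the cork pad, let go (horizontal distance between rotor and cork_pad below 0.015 m and z of rotor in the frame of cork_pad between 0.004 and 0.012 m and angle between rotor's own z axis and vertical below 0.15 rad and linear speed of rotor below 0.03 m/s and angular speed of rotor below 0.5 rad/s and contact force between rotor and the fingers below 0.05 N), for 0.2 s.
3. then the yellow drop target lies lengthwise in the blue tray, let go (horizontal distance between drop_target and blue_tray below 0.015 m and z of drop_target in the frame of blue_tray between 0 and 0.008 m and angle between drop_target's own z axis and vertical below 0.15 rad and linear speed of drop_target below 0.03 m/s and angular speed of drop_target below 0.5 rad/s and contact force between drop_target and the fingers below 0.05 N and angle between the x axis of drop_target and the x axis of blue_tray, either way round below 0.3 rad), for 0.2 s.
4. then the coil plate lies lengthwise on the black mat, let go (horizontal distance between coil_plate and black_mat below 0.015 m and z of coil_plate in the frame of black_mat between 0 and 0.008 m and angle between coil_plate's own z axis and vertical below 0.15 rad and linear speed of coil_plate below 0.03 m/s and angular speed of coil_plate below 0.5 rad/s and contact force between coil_plate and the fingers below 0.05 N and angle between the x axis of coil_plate and the x axis of black_mat, either way round below 0.3 rad), for 0.2 s.
At the end, for the whole second after the job is handed in: Sleeve rests in the dish, rotor on the cork pad, drop target in the tray, coil plate on the mat: each let go, still, level within 0.15 rad, its origin within 15 mm of its place's centre; target and plate lengthwise within 0.3 rad (all of step 1 and all of step 2 and all of step 3 and all of step 4); the robot touches nothing.
It fails at once if the copper coil or the rivet tin is shifted by more than 15 mm or knocked over (distance of any of coil, rivet_tin from where it was at the start of the episode above 0.015 m or angle between any of coil, rivet_tin's own z axis and vertical above 0.5 rad).
It also fails if it takes over 128 s, if anything falls off the work surface, if the arm or the gripper's body presses on something with over 40 N, if the wrist force passes 120 N, or if a joint passes its speed limit or range.

ROBOT

A 6-joint arm with a two-finger parallel gripper is mounted at the origin on the work surface. World frame = base frame: x ahead of the robot, y to its left, z up, the work surface at z = 0. Lengths are in m, angles in rad, forces in N, time in s.
With the tool pointing down it reaches from about 0.35 to 0.775 m from the base axis. Payload 5.5 kg.
Tool frame: the origin (TCP) lies midway between the tips of the shut fingers; the grasp point (between the pads) lies 19 mm behind it (env.hold_point_z is the distance from the TCP to the grasp point, in m); z points along the fingers, y is the line along which they close (so a half turn about z gives the same grasp; the last joint's range is limited). The gripper opens to 85 mm and grips with 20 to 120 N. Pads are 22 mm wide; open, the fingers measure 114 mm over their backs; the gripper's body (76 mm by 85 mm) begins 54 mm behind the grasp point. The pads swing forward as they close: fully open they stand 13 mm farther back than shut.
Start: joints at [0.965, 0.313, 0.046, 1.304, 0, 1.431], TCP at [0.258, 0.514, 0.231] pointing down, gripper open.
Joint ranges: [-2.76, 2.76], [-0.86, 1.69], [-1.03, 1.26], [-2.2, 2.34], [-1.47, 1.5], [-3.14, 3.14]. Speed limits (rad/s): [2.57, 2.57, 3.14, 3.14, 3.14, 3.14].

INTERFACE

Orientations are given as a unit quaternion [w, x, y, z].
In Python, from workcell import env, read_camera gives the robot as it stands. The module is installed in compiled form; this text tells all that it offers.
- The arm moves only by the tool carry_out, never from a script. Its argument "moves" is a list of rows, each an object of numbers: "tx", "ty", "tz": the shift along the world's x, y, z in cm; "wx", "wy", "wz": the turn, a rotation vector about the world's x, y, z in rad; "claw": the closure, from -1 (fully open) to 1 (shut). A call has 1 to 8 rows; each row shifts and turns the commanded pose from where the row before left it; what a row does not reach is not made up. A row lasts 1/8 s, in which the tool goes at most 62.5 mm and 10.7 degrees, less where a joint would pass 70% of its speed; a pose out of reach is approached as far as the arm can. A call is refused whole if a number of a shift passes 6.25 or a number of a turn 0.188, either way. A call with a gripper value outside its range is refused whole. The fingers move at their own pace and stop on an object; "newtons" is the grip in N (left out, the last holds). Time passes only in rows, so rows that do not move let the fingers close. It gives the time, the measured TCP pose, the force, the opening and the grip force at its end, in the units of the state.
- env.get_state(): the state, without advancing time (a new reading comes with each control period).
- read_camera(name): name is "side" or "top" or "wrist"; returns a dict with "image" (420x560x3 uint8, blue, green, red), "z_map" (420x560 float32, m along the optical axis (not along the pixel's ray), 0 where there is no reading), "fx", "fy", "cx", "cy" (pixels), "camera_from_world" (4x4, takes a point from world to camera coordinates); the wrist camera has in their place "hand_eye" (4x4, takes a point from camera to tool coordinates, whose origin is the TCP and whose axes are the flange's). Camera axes: x right, y down, z forward; pixel columns grow to the right and rows downward; lengths in m; the calibration is good to about 2 mm. A picture is of the moment at which its call begins: read the wrist's pose just before it.
- env.hand_in(): hands the job in; it is judged then, once.
The state is a dict: "clock": time; "joint_pos": joint angles; "qvel": joint speeds; "tau": joint torques, N m; "tcp_pos": TCP position; "orientation": TCP orientation; "wrist_force": force on the tool from outside, world axes, zero at the start; "ft_torque": the same for the moment, N m; "finger_gap": finger opening in m; "grip_force": force on a finger pad.
Only numpy, scipy, OpenCV 4.12 (cv2) and the standard library are available. Lean on these libraries where they do the work, as an engineer would, in place of code of your own. Each camera call takes 0.05 s, during which the arm holds its last target. There are 200 camera calls.

## Working session

There is one attempt and no reset: what is moved stays moved. The work goes in short steps, Python scripts to look and compute and a tool call to move; the robot and the scene stay as the last step left them, time stands still between calls to the robot, and variables do not carry over. Pictures are saved under pics/ and viewed, at most 14 in all, crops included, and the job is handed in when it is done.

Besides the shell and the picture viewer there is one more tool, called after "Request:" by a JSON object that holds its "op" and its "data". carry_out: Moves the arm, as the interface text tells. Its arguments: {"type":"object","properties":{"moves":{"type":"array","items":{"type":"object","properties":{"tx":{"type":"number"},"ty":{"type":"number"},"tz":{"type":"number"},"wx":{"type":"number"},"wy":{"type":"number"},"wz":{"type":"number"},"claw":{"type":"number"}}}},"newtons":{"type":"number"}},"required":["moves"]}

```bash
mkdir -p pics
python3 - <<'E'
from workcell import env, read_camera
import cv2, numpy as np
s=env.get_state(); print({k:np.round(v,3) for k,v in s.items()}, env.hold_point_z)
for n in("top","side"):
    c=read_camera(n); cv2.imwrite(f"pics/{n}0.png",c["image"]); np.savez(f"{n}0.npz",**c)
    print(n,c["fx"],c["fy"],c["cx"],c["cy"],np.round(c["camera_from_world"],3).tolist())
E
```

```text
{'clock': np.float64(0.0), 'joint_pos': array([ 0.965,  0.314,  0.045,  1.304, -0.   ,  1.431]), 'qvel': array([ 0.001, -0.   , -0.   ,  0.   , -0.001, -0.   ]), 'tau': array([ 1.0000e-03, -4.8062e+01,  2.9854e+01,  1.9000e-02,  0.0000e+00,
       -0.0000e+00]), 'tcp_pos': array([0.258, 0.513, 0.23 ]), 'orientation': array([-0.   ,  0.231,  0.973, -0.001]), 'wrist_force': array([ 0.645, -0.118, -0.895]), 'ft_torque': array([ 0.024, -0.04 ,  0.029]), 'grip_force': np.float64(0.0), 'finger_gap': np.float64(0.086)} 0.0187
top 533.3414559734937 533.3414559734937 276.49468466949116 205.36970010150657 [[0.104, -0.995, 0.003, -0.037], [-0.97, -0.103, -0.219, 0.504], [0.219, 0.02, -0.976, 1.295], [0.0, 0.0, 0.0, 1.0]]
side 488.1350466784873 488.1350466784873 278.62931546717294 213.6511013765431 [[0.926, -0.377, 0.017, -0.461], [-0.227, -0.593, -0.773, 0.165], [0.301, 0.712, -0.634, 0.831], [0.0, 0.0, 0.0, 1.0]]
```

View pics/top0.png

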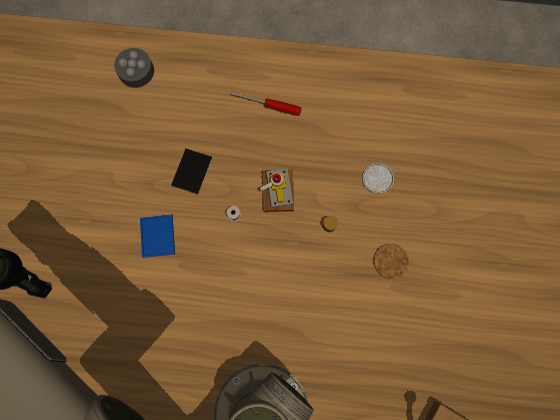

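View pics/side0.png

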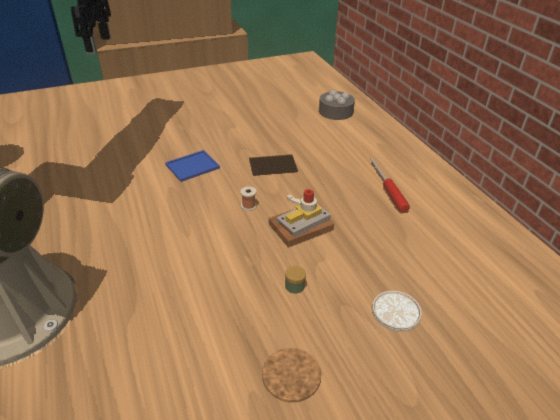

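The top view shows the stack at (278,190), dish at (377,179), cork at (391,261), tray at (157,236) and mat at (191,171), with the coil at (233,213) and tin at (330,223). The side view agrees with this layout. Next I'll measure the parts.

```bash
cat > h.py <<'E'
import cv2, numpy as np
def load(n): return dict(np.load(n))
def ray(c,uv,z,T=None):
    """pixels -> world points on plane z; T = world_from_camera"""
    T=np.linalg.inv(c["camera_from_world"]) if T is None else T
    uv=np.atleast_2d(uv).astype(float)
    d=np.c_[(uv[:,0]-c["cx"])/c["fx"],(uv[:,1]-c["cy"])/c["fy"],np.ones(len(uv))]@T[:3,:3].T
    return T[:3,3]+d*((z-T[2,3])/d[:,2])[:,None]
def blob(c,lo,hi,box):
    hsv=cv2.cvtColor(c["image"],cv2.COLOR_BGR2HSV); m=cv2.inRange(hsv,np.array(lo),np.array(hi))
    k=np.zeros_like(m); x0,y0,x1,y1=box; k[y0:y1,x0:x1]=1; m=cv2.morphologyEx(m*k,cv2.MORPH_CLOSE,np.ones((5,5)))
    cs,_=cv2.findContours(m,cv2.RETR_EXTERNAL,cv2.CHAIN_APPROX_NONE); return max(cs,key=cv2.contourArea)[:,0,:]
def rect(P):
    """centre, sizes, long-axis angle of world outline"""
    (x,y),(w,h),a=cv2.minAreaRect((P[:,:2]*1000).astype(np.float32)); a=np.radians(a)
    if h>w: w,h,a=h,w,a+np.pi/2
    a=(a+np.pi/2)%np.pi-np.pi/2
    return np.round([x,y,w,h],1),round(a,3)
E
python3 - <<'E'
from h import *
b={"top":dict(tray=((100,120,40),(130,255,255),(130,205,190,265),.008),mat=((0,0,0),(180,255,45),(160,140,220,200),.004),
 dish=((0,0,110),(180,50,255),(350,155,405,205),.008),cork=((0,60,40),(25,200,150),(365,235,420,285),.008),
 ),
 "side":dict(tray=((100,120,40),(130,255,255),(150,140,230,190),.008),mat=((0,0,0),(180,255,45),(240,145,305,180),.004),
 dish=((0,0,110),(180,60,255),(365,285,430,335),.008))}
for n in b:
    c=load(n+"0.npz")
    for k,(lo,hi,bx,z) in b[n].items():
        print(n,k,*rect(ray(c,blob(c,lo,hi,bx),z)))
    print([ (k,c["image"][v,u].tolist()) for k,(u,v) in dict(corkin=(391,261),table=(430,261)).items()] if n=="top" else "")
c=load("top0.npz"); cv2.imwrite("pics/stack.png",cv2.resize(c["image"][145:240,215:345],None,fx=6,fy=6,interpolation=cv2.INTER_CUBIC))
E
```

```text
top tray [405.1 316.6 103.7  84.4] 0.215
top mat [588.4 253.  108.3  75.1] -0.226
top dish [ 619.2 -243.8   80.3   77.2] -1.465
top cork [ 406.6 -294.1  144.9  126.2] -1.466
[('corkin', [44, 83, 121]), ('table', [60, 104, 143])]
side tray [400.9 312.9  99.5  76.1] 0.2Traceback (most recent call last):
  File "<stdin>", line 10, in <module>
  File "h.py", line 12, in blob
    cs,_=cv2.findContours(m,cv2.RETR_EXTERNAL,cv2.CHAIN_APPROX_NONE); return max(cs,key=cv2.contourArea)[:,0,:]
                                                                             ~~~^^^^^^^^^^^^^^^^^^^^^^^^
ValueError: max() iterable argument is empty
```

Run:
```python
from h import *
c=load("top0.npz")
T=np.linalg.inv(c["camera_from_world"])
v,u=np.mgrid[0:420,0:560]; z=c["z_map"]
P=np.stack([(u-c["cx"])/c["fx"]*z,(v-c["cy"])/c["fy"]*z,z],-1)@T[:3,:3].T+T[:3,3]
H=P[...,2]
print("table",np.median(H[265:300,430:460]),"std",H[265:300,430:460].std())
def m(box,lo,hi):
    x0,y0,x1,y1=box; k=np.zeros(H.shape,np.uint8); k[y0:y1,x0:x1]=((H>lo)&(H<hi))[y0:y1,x0:x1]*255
    k=cv2.morphologyEx(k,cv2.MORPH_OPEN,np.ones((3,3))); cs,_=cv2.findContours(k,0,1); return max(cs,key=cv2.contourArea)[:,0,:]
for n,bx,lo,hi,zz in [("cork",(365,235,420,285),.004,.02,.008),("dish",(350,155,405,205),.003,.02,.008),("coil",(222,200,246,224),.03,.06,.04),("tin",(315,210,345,236),.025,.06,.034),("board",(255,160,300,218),.012,.2,.02),("plate",(255,160,300,218),.03,.2,.034),("top3",(255,160,300,218),.04,.2,.048),("rot+sl",(255,160,300,218),.053,.2,.06),("sl",(255,160,300,218),.075,.2,.086)]:
    q=m(bx,lo,hi); (cx,cy),r=cv2.minEnclosingCircle((ray(c,q,zz)[:,:2]*1000).astype(np.float32))
    print(n,*rect(ray(c,q,zz)),"circle",np.round([cx,cy,r],1))
cv2.imwrite("pics/stack.png",cv2.resize(c["image"][145:240,215:345],None,fx=6,fy=6,interpolation=cv2.INTER_CUBIC))
```

```text
table -0.00036080440866981256 std 0.07342851071601827
cork [ 401.3 -290.    86.5   84.7] 0.675 circle [ 402.1 -290.8   44.7]
dish [ 624.  -214.3   21.3   11.1] -1.502 circle [ 625.1 -214.1   11.3]
coil [480.3 124.7  31.5  30.7] 0.12 circle [480.  125.2  17. ]
tin [ 479.3 -125.9   36.4   34.9] -0.442 circle [ 479.3 -125.4   18.7]
board [556.7  19.6 110.9  83.8] 0.106 circle [555.6  17.1  66.8]
plate [557.9  23.7  93.9  75.1] 0.111 circle [557.2  23.5  50.1]
top3 [560.9  18.2  69.1  65.9] -0.481 circle [556.8  21.7  40.1]
rot+sl [573.5  22.7  31.8  28.1] 0.106 circle [572.7  22.8  17.1]
sl [570.1  22.5  18.2  17.5] 0.106 circle [569.9  23.1  10.3]
```

View pics/stack.png

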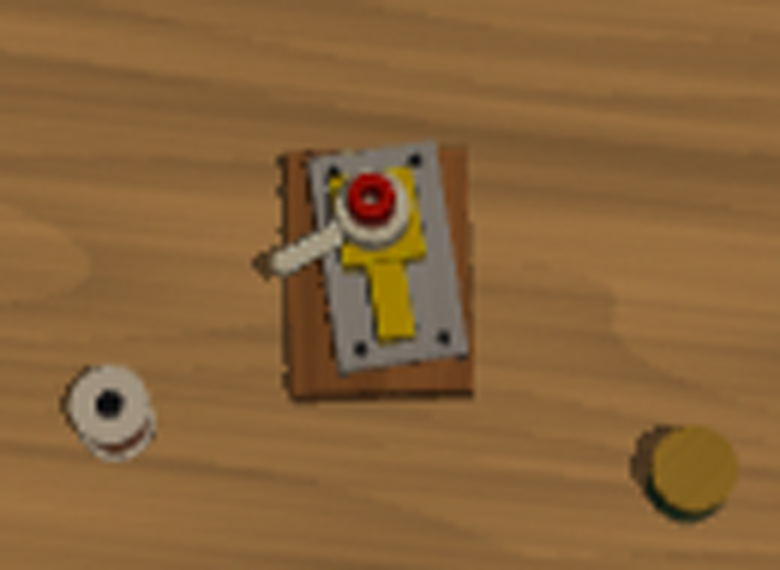

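The crop shows the sleeve at about (277,178) in full-image pixels, with the rotor arm pointing to (259,189). The target and plate are tilted slightly against the board. I'll move above the stack and look with the wrist camera, turning the closing axis across the rotor arm on the way.

Request:
{"op": "carry_out", "data": {"moves": [{"tx": 2.6, "ty": -4.1, "wz": -0.044, "claw": -1}, {"tx": 2.6, "ty": -4.1, "wz": -0.044, "claw": -1}, {"tx": 2.6, "ty": -4.1, "wz": -0.044, "claw": -1}, {"tx": 2.6, "ty": -4.1, "wz": -0.044, "claw": -1}, {"tx": 2.6, "ty": -4.1, "wz": -0.044, "claw": -1}, {"tx": 2.6, "ty": -4.1, "wz": -0.044, "claw": -1}, {"tx": 2.6, "ty": -4.1, "wz": -0.044, "claw": -1}, {"tx": 2.6, "ty": -4.1, "wz": -0.044, "claw": -1}]}}

```text
invalid input at $.moves[0]: expected keys tx, ty, tz, wx, wy, wz, claw
```

Request:
{"op": "carry_out", "data": {"moves": [{"tx": 2.6, "ty": -4.1, "wz": -0.044, "claw": -1}, {"tx": 2.6, "ty": -4.1, "wz": -0.044, "claw": -1}, {"tx": 2.6, "ty": -4.1, "wz": -0.044, "claw": -1}, {"tx": 2.6, "ty": -4.1, "wz": -0.044, "claw": -1}, {"claw": -1}, {"claw": -1}]}}

```text
invalid input at $.moves[0]: expected keys tx, ty, tz, wx, wy, wz, claw
```

```bash
cat >> h.py <<'E'
def wrist(name):
    from workcell import env, read_camera
    from scipy.spatial.transform import Rotation as R
    s=env.get_state(); c=read_camera("wrist"); cv2.imwrite(f"pics/{name}.png",c["image"])
    T=np.eye(4); q=s["orientation"]; T[:3,:3]=R.from_quat(np.r_[q[1:],q[0]]).as_matrix(); T[:3,3]=s["tcp_pos"]
    c["camera_from_world"]=np.linalg.inv(T@c["hand_eye"]); np.savez(name+".npz",**c); return s,c
E
python3 - <<'E'
from h import *
s,c=wrist("w1"); print({k:np.round(s[k],4) for k in("clock","tcp_pos","orientation","joint_pos")}); print(np.round(c["hand_eye"],3).tolist(),c["fx"])
E
```

```text
{'clock': np.float64(0.1), 'tcp_pos': array([0.258 , 0.5134, 0.2305]), 'orientation': array([-3.000e-04,  2.308e-01,  9.730e-01, -7.000e-04]), 'joint_pos': array([ 0.9654,  0.3139,  0.0451,  1.3036, -0.    ,  1.4312])}
[[0.001, -0.956, -0.294, 0.076], [1.0, 0.001, 0.001, 0.0], [-0.001, -0.294, 0.956, -0.143], [0.0, 0.0, 0.0, 1.0]] 293.4757213700978
```

View pics/w1.png

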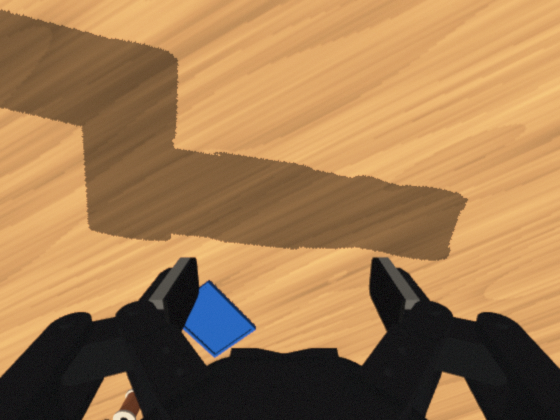

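That frame was taken before any motion: it shows the blue tray at (215,318) and the open fingers. Every row needs all seven keys, so I'm sending the moves again.

Request:
{"op": "carry_out", "data": {"moves": [{"tx": 2.6, "ty": -4.1, "tz": 0, "wx": 0, "wy": 0, "wz": -0.044, "claw": -1}, {"tx": 2.6, "ty": -4.1, "tz": 0, "wx": 0, "wy": 0, "wz": -0.044, "claw": -1}, {"tx": 2.6, "ty": -4.1, "tz": 0, "wx": 0, "wy": 0, "wz": -0.044, "claw": -1}, {"tx": 2.6, "ty": -4.1, "tz": 0, "wx": 0, "wy": 0, "wz": -0.044, "claw": -1}, {"tx": 2.6, "ty": -4.1, "tz": 0, "wx": 0, "wy": 0, "wz": -0.044, "claw": -1}, {"tx": 2.6, "ty": -4.1, "tz": 0, "wx": 0, "wy": 0, "wz": -0.044, "claw": -1}, {"tx": 2.6, "ty": -4.1, "tz": 0, "wx": 0, "wy": 0, "wz": -0.044, "claw": -1}, {"tx": 2.6, "ty": -4.1, "tz": 0, "wx": 0, "wy": 0, "wz": -0.044, "claw": -1}]}}

```text
clock: 1.15
tcp_pos: [0.4668, 0.1843, 0.2312]
orientation: [-0.0, 0.398, 0.917, 0.0]
wrist_force: [0.6, 0.7, -0.4]
finger_gap: 0.0854
grip_force: 0.0
```

Request:
{"op": "carry_out", "data": {"moves": [{"tx": 2.6, "ty": -4.1, "tz": 0, "wx": 0, "wy": 0, "wz": -0.044, "claw": -1}, {"tx": 2.6, "ty": -4.1, "tz": 0, "wx": 0, "wy": 0, "wz": -0.044, "claw": -1}, {"tx": 2.6, "ty": -4.1, "tz": 0, "wx": 0, "wy": 0, "wz": -0.044, "claw": -1}, {"tx": 2.6, "ty": -4.1, "tz": 0, "wx": 0, "wy": 0, "wz": -0.044, "claw": -1}, {"tx": 0, "ty": 0, "tz": 0, "wx": 0, "wy": 0, "wz": 0, "claw": -1}, {"tx": 0, "ty": 0, "tz": 0, "wx": 0, "wy": 0, "wz": 0, "claw": -1}]}}

```text
clock: 1.9
tcp_pos: [0.5697, 0.0219, 0.2308]
orientation: [-0.001, 0.477, 0.879, -0.0]
wrist_force: [-0.3, 0.1, 0.3]
finger_gap: 0.0852
grip_force: 0.0
```

Run:
```python
from h import *
s,c=wrist("w2"); print({k:np.round(s[k],4) for k in("clock","tcp_pos","orientation","joint_pos")})
```

```text
{'clock': np.float64(1.9), 'tcp_pos': array([0.5697, 0.0219, 0.2308]), 'orientation': array([-7.000e-04,  4.768e-01,  8.790e-01, -1.000e-04]), 'joint_pos': array([-1.0270e-01,  3.0510e-01,  3.3500e-02,  1.3007e+00,  4.0000e-04,
        8.9150e-01])}
```

View pics/w2.png

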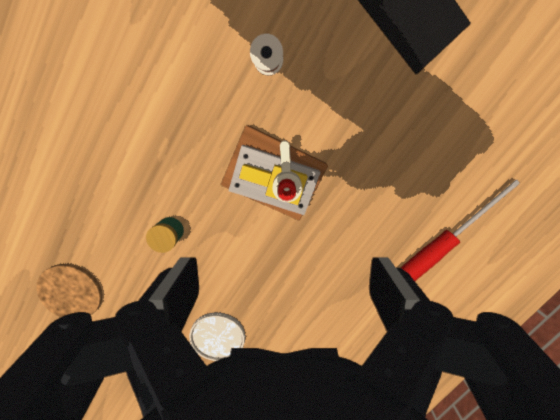

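The wrist view shows the sleeve at (287,187), the rotor arm up to (285,148), the yellow stem on the left at (250,173) and the plate corners. I'll measure from this frame using depth slices.

```bash
cat >> h.py <<'E'
def world(c):
    T=np.linalg.inv(c["camera_from_world"]); v,u=np.mgrid[0:420,0:560]; z=c["z_map"]
    return np.stack([(u-c["cx"])/c["fx"]*z,(v-c["cy"])/c["fy"]*z,z],-1)@T[:3,:3].T+T[:3,3]
def sl(P,z,box,ok=None,tol=.003):
    """world points of the surface at height z inside xy box"""
    x0,x1,y0,y1=box; m=(abs(P[...,2]-z)<tol)&(P[...,0]>x0)&(P[...,0]<x1)&(P[...,1]>y0)&(P[...,1]<y1)
    if ok is not None: m&=ok
    return P[m]
def yellow(c): return cv2.inRange(cv2.cvtColor(c["image"],cv2.COLOR_BGR2HSV),(20,120,60),(35,255,255))>0
E
python3 - <<'E'
from h import *
c=load("w2.npz"); P=world(c); B=(.48,.64,-.06,.11)
print("table",np.median(P[100:140,80:130,2]))
for n,z in(("board",.02),("plate",.034),("sleeve",.086),("hub",.064)):
    q=sl(P,z,B); (x,y),r=cv2.minEnclosingCircle((q[:,:2]*1000).astype(np.float32)); print(n,len(q),np.median(q[:,2]),*rect(q),np.round([x,y,r],1))
q=sl(P,.048,B,yellow(c)); print("target",len(q),np.median(q[:,2]),*rect(q))
q=sl(P,.054,B,~yellow(c),.0035); print("arm",len(q),*rect(q),q[:,:2].mean(0))
# far arm point
print(q[np.argmax(np.hypot(q[:,0]-.57,q[:,1]-.0225))])
hsv=cv2.cvtColor(c["image"],cv2.COLOR_BGR2HSV)
E
```

```text
table 7.159763108072204e-05
board 1757 0.019991792086600957 [555.4  20.  110.1  80.3] 0.131 [555.6  19.9  66.8]
plate 2134 0.03408089423701821 [558.6  16.4  96.2  56.6] 0.254 [558.5  16.4  55.1]
sleeve 244 0.08571968719272058 [570.   25.5  18.8  18.3] -0.98 [570.3  25.6   9.8]
hub 350 0.06409333314734816 [571.2  25.   31.5  31.2] 0.586 [571.4  24.6  16.1]
target 740 0.047988528942270986 [555.5  18.5  73.5  35.8] 0.266
arm 276 [558.6  49.   41.9  28.9] -1.083 [0.55375272 0.04862011]
[0.54245841 0.06408818 0.05543677]
```

The sizes fit: plate 96x57 mm, target 73.5x36 mm, hub radius 16 mm, heights exact. Next is the sleeve grasp, at x,y (570,25) mm with the tips kept above the hub top.

Request:
{"op": "carry_out", "data": {"newtons": 30, "moves": [{"tx": 0, "ty": 0.3, "tz": -4, "wx": 0, "wy": 0, "wz": 0.055, "claw": -1}, {"tx": 0, "ty": 0, "tz": -5, "wx": 0, "wy": 0, "wz": 0, "claw": -1}, {"tx": 0, "ty": 0, "tz": -4, "wx": 0, "wy": 0, "wz": 0, "claw": -1}, {"tx": 0, "ty": 0, "tz": -2, "wx": 0, "wy": 0, "wz": 0, "claw": -1}, {"tx": 0, "ty": 0, "tz": -1.4, "wx": 0, "wy": 0, "wz": 0, "claw": -0.5}, {"tx": 0, "ty": 0, "tz": 0, "wx": 0, "wy": 0, "wz": 0, "claw": 0.2}, {"tx": 0, "ty": 0, "tz": 0, "wx": 0, "wy": 0, "wz": 0, "claw": 0.4}, {"tx": 0, "ty": 0, "tz": 0, "wx": 0, "wy": 0, "wz": 0, "claw": 0.4}]}}

```text
clock: 2.95
tcp_pos: [0.5712, 0.0248, 0.0685]
orientation: [0.001, 0.452, 0.892, 0.0]
wrist_force: [-0.0, -0.4, 0.2]
finger_gap: 0.0253
grip_force: 0.0
```

Request:
{"op": "carry_out", "data": {"newtons": 20, "moves": [{"tx": 0, "ty": 0, "tz": 0, "wx": 0, "wy": 0, "wz": 0, "claw": 0.6}, {"tx": 0, "ty": 0, "tz": 0, "wx": 0, "wy": 0, "wz": 0, "claw": 0.7}, {"tx": 0, "ty": 0, "tz": 0, "wx": 0, "wy": 0, "wz": 0, "claw": 1}, {"tx": 0, "ty": 0, "tz": 0, "wx": 0, "wy": 0, "wz": 0, "claw": 1}]}}

```text
clock: 3.45
tcp_pos: [0.5711, 0.0247, 0.0684]
orientation: [0.001, 0.452, 0.892, 0.0]
wrist_force: [-0.3, 0.0, 5.9]
finger_gap: 0.0187
grip_force: 21.0
```

Request:
{"op": "carry_out", "data": {"moves": [{"tx": 0, "ty": 0, "tz": 1, "wx": 0, "wy": 0, "wz": 0, "claw": 1}, {"tx": 0, "ty": 0, "tz": 2, "wx": 0, "wy": 0, "wz": 0, "claw": 1}, {"tx": 0, "ty": 0, "tz": 3, "wx": 0, "wy": 0, "wz": 0, "claw": 1}, {"tx": 0.6, "ty": -3.4, "tz": 2, "wx": 0, "wy": 0, "wz": 0, "claw": 1}, {"tx": 0.6, "ty": -3.4, "tz": 0, "wx": 0, "wy": 0, "wz": 0, "claw": 1}, {"tx": 0.6, "ty": -3.4, "tz": 0, "wx": 0, "wy": 0, "wz": 0, "claw": 1}, {"tx": 0.6, "ty": -3.4, "tz": 0, "wx": 0, "wy": 0, "wz": 0, "claw": 1}, {"tx": 0.6, "ty": -3.4, "tz": 0, "wx": 0, "wy": 0, "wz": 0, "claw": 1}]}}

```text
clock: 4.45
tcp_pos: [0.6003, -0.1464, 0.1476]
orientation: [-0.0, 0.452, 0.892, 0.0]
wrist_force: [-0.5, 0.7, 0.1]
finger_gap: 0.0188
grip_force: 20.4
```

Request:
{"op": "carry_out", "data": {"moves": [{"tx": 0.6, "ty": -3.4, "tz": 0, "wx": 0, "wy": 0, "wz": 0, "claw": 1}, {"tx": 0.6, "ty": -3.4, "tz": 0, "wx": 0, "wy": 0, "wz": 0, "claw": 1}, {"tx": 0.6, "ty": -3.1, "tz": 0, "wx": 0, "wy": 0, "wz": 0, "claw": 1}, {"tx": 0, "ty": 0, "tz": 0, "wx": 0, "wy": 0, "wz": 0, "claw": 1}]}}

```text
clock: 4.95
tcp_pos: [0.6182, -0.2467, 0.1471]
orientation: [0.0, 0.454, 0.891, -0.0]
wrist_force: [-0.0, 0.9, 0.8]
finger_gap: 0.0186
grip_force: 20.4
```

Run:
```python
from h import *
from workcell import read_camera
s,c=wrist("w3"); print(s["tcp_pos"],s["finger_gap"])
t=read_camera("top"); np.savez("top3.npz",**t)
# mat in frame? side-by-side crops
a=cv2.resize(t["image"][140:300,320:440],None,fx=3,fy=3); b=cv2.resize(c["image"],None,fx=.75,fy=.75)
k=np.zeros((480,780,3),np.uint8); k[:480,:360]=a; k[:315,360:780]=b; cv2.imwrite("pics/c3.png",k)
q=blob(load("top0.npz"),(0,0,110),(180,50,255),(350,155,405,205)); print(cv2.fitEllipse(q), ray(t,cv2.fitEllipse(q)[0],.008))
```

```text
[ 0.61824953 -0.2466903   0.14709305] 0.018633586941973306
((377.4216613769531, 177.7924346923828), (28.580223083496094, 29.37291145324707), 92.5978775024414) [[ 0.61936205 -0.24237526  0.008     ]]
```

View pics/c3.png

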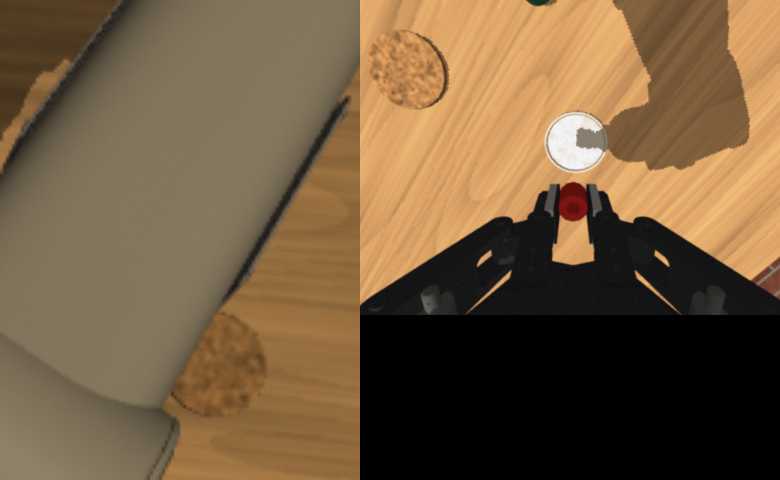

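The sleeve is held upright. The dish is fully visible in the wrist frame at about (287,189), and the cork at (62,92). I'll measure both there.

Run:
```python
from h import *
c=load("w3.npz"); P=world(c)
for n,z,B,tol in(("dishfloor",.004,(.55,.69,-.32,-.17),.0025),("rim",.008,(.55,.69,-.32,-.17),.0015),("cork",.008,(.33,.47,-.36,-.22),.003)):
    q=sl(P,z,B,None,tol); 
    (x,y),r=cv2.minEnclosingCircle((q[:,:2]*1000).astype(np.float32)); print(n,len(q),*rect(q),np.round([x,y,r],1))
e=cv2.fitEllipse(blob(c,(0,0,150),(180,60,255),(240,140,340,240))); print(e,ray(c,e[0],.008))
h=sl(P,.139,(.5,.7,-.35,-.15),cv2.inRange(c["image"],(0,0,60),(60,60,255))>0,.03); print("sleeve pts",h.mean(0),h[:,2].max(),h[:,2].min())
```

```text
dishfloor 4904 [ 620.2 -241.9  143.8  139.3] -1.562 [ 620.1 -243.9   95.3]
rim 768 [ 619.  -241.4   82.7   82.6] -0.761 [ 618.9 -241.4   41.8]
cork 8346 [ 401.8 -288.7   89.9   89. ] 0.371 [ 401.  -288.6   45.7]
((284.32647705078125, 189.80714416503906), (76.29440307617188, 81.20925903320312), 167.54721069335938) [[ 0.6154284  -0.24162103  0.008     ]]
sleeve pts [ 0.616135   -0.24358111  0.16011996] 0.16836825145814444 0.14301633076147185
```

Request:
{"op": "carry_out", "data": {"moves": [{"tx": 0.1, "ty": 0.4, "tz": -4, "wx": 0, "wy": 0, "wz": 0, "claw": 1}, {"tx": 0, "ty": 0, "tz": -4, "wx": 0, "wy": 0, "wz": 0, "claw": 1}, {"tx": 0, "ty": 0, "tz": -3, "wx": 0, "wy": 0, "wz": 0, "claw": 1}, {"tx": 0, "ty": 0, "tz": -1.5, "wx": 0, "wy": 0, "wz": 0, "claw": 1}, {"tx": 0, "ty": 0, "tz": -0.8, "wx": 0, "wy": 0, "wz": 0, "claw": 1}, {"tx": 0, "ty": 0, "tz": -0.4, "wx": 0, "wy": 0, "wz": 0, "claw": 1}, {"tx": 0, "ty": 0, "tz": 0, "wx": 0, "wy": 0, "wz": 0, "claw": 1}, {"tx": 0, "ty": 0, "tz": 0, "wx": 0, "wy": 0, "wz": 0, "claw": 1}]}}

```text
clock: 6.05
tcp_pos: [0.6199, -0.2406, 0.0114]
orientation: [0.001, 0.452, 0.892, 0.0]
wrist_force: [-0.5, -0.2, -0.6]
finger_gap: 0.0186
grip_force: 20.4
```

Request:
{"op": "carry_out", "data": {"moves": [{"tx": 0, "ty": 0, "tz": -0.2, "wx": 0, "wy": 0, "wz": 0, "claw": 1}, {"tx": 0, "ty": 0, "tz": -0.1, "wx": 0, "wy": 0, "wz": 0, "claw": 1}, {"tx": 0, "ty": 0, "tz": 0, "wx": 0, "wy": 0, "wz": 0, "claw": 1}, {"tx": 0, "ty": 0, "tz": 0, "wx": 0, "wy": 0, "wz": 0, "claw": 1}]}}

```text
clock: 6.55
tcp_pos: [0.6197, -0.2405, 0.0085]
orientation: [0.001, 0.452, 0.892, -0.0]
wrist_force: [-1.2, 0.3, 5.1]
finger_gap: 0.0187
grip_force: 21.0
```

Contact shows 5 N at the expected height. I'll open partly, then rise.

Request:
{"op": "carry_out", "data": {"moves": [{"tx": 0, "ty": 0, "tz": 0, "wx": 0, "wy": 0, "wz": 0, "claw": 0.4}, {"tx": 0, "ty": 0, "tz": 0, "wx": 0, "wy": 0, "wz": 0, "claw": 0.2}, {"tx": 0, "ty": 0, "tz": 0, "wx": 0, "wy": 0, "wz": 0, "claw": 0.2}, {"tx": 0, "ty": 0, "tz": 2, "wx": 0, "wy": 0, "wz": 0, "claw": 0.2}, {"tx": 0, "ty": 0, "tz": 4, "wx": 0, "wy": 0, "wz": 0, "claw": 0}, {"tx": 0, "ty": 0, "tz": 5, "wx": 0, "wy": 0, "wz": 0, "claw": -1}, {"tx": -0.5, "ty": 3.4, "tz": 4, "wx": 0, "wy": 0, "wz": 0, "claw": -1}, {"tx": -0.5, "ty": 3.4, "tz": 0, "wx": 0, "wy": 0, "wz": 0, "claw": -1}]}}

```text
clock: 7.55
tcp_pos: [0.6115, -0.1729, 0.1617]
orientation: [0.004, 0.453, 0.892, 0.0]
wrist_force: [-0.7, 0.6, -1.1]
finger_gap: 0.0855
grip_force: 0.0
```

Request:
{"op": "carry_out", "data": {"moves": [{"tx": -0.6, "ty": 3.4, "tz": 0, "wx": 0, "wy": 0, "wz": 0, "claw": -1}, {"tx": -0.6, "ty": 3.4, "tz": 0, "wx": 0, "wy": 0, "wz": 0, "claw": -1}, {"tx": -0.7, "ty": 3.4, "tz": 0, "wx": 0, "wy": 0, "wz": 0, "claw": -1}, {"tx": -0.7, "ty": 3.4, "tz": 0, "wx": 0, "wy": 0, "wz": 0, "claw": -1}, {"tx": -0.7, "ty": 3.4, "tz": 0, "wx": 0, "wy": 0, "wz": 0, "claw": -1}, {"tx": -0.7, "ty": 3.0, "tz": 0, "wx": 0, "wy": 0, "wz": 0, "claw": -1}, {"tx": 0, "ty": 0, "tz": 0, "wx": 0, "wy": 0, "wz": 0, "claw": -1}]}}

```text
clock: 8.43
tcp_pos: [0.5686, 0.0296, 0.1573]
orientation: [-0.0, 0.451, 0.893, 0.0]
wrist_force: [0.1, -0.8, 0.0]
finger_gap: 0.0854
grip_force: 0.0
```

```bash
cat > m.py <<'E'
from h import *
def go(name):
    s,c=wrist(name); P=world(c); B=(.48,.64,-.06,.11); print(s["clock"],s["tcp_pos"],s["orientation"],s["joint_pos"][5])
    for n,z in(("plate",.034),("hub",.064)):
        q=sl(P,z,B)
        if len(q)>50: (x,y),r=cv2.minEnclosingCircle((q[:,:2]*1000).astype(np.float32)); print(n,len(q),*rect(q),np.round([x,y,r],1))
    q=sl(P,.048,B,yellow(c))
    if len(q)>50: print("target",len(q),*rect(q))
    q=sl(P,.054,B,~yellow(c),.0025)
    if len(q)>50: print("arm",len(q),q[:,:2].mean(0))
    q=sl(P,.008,(.55,.69,-.32,-.17),None,.0015); 
    if len(q)>50: print("rim",len(q),*rect(q))
    q=sl(P,.026,(.55,.69,-.32,-.17)); 
    if len(q)>20: print("sleeve top",len(q),*rect(q))
    return s,c
E
python3 - <<'E'
from m import *
go("w4")
from workcell import read_camera
t=read_camera("top"); np.savez("top4.npz",**t); cv2.imwrite("pics/top4.png",cv2.resize(t["image"][130:290,330:430],None,fx=3,fy=3))
E
```

```text
8.425 [0.56856976 0.02964716 0.15732109] [-2.57400208e-04  4.50949971e-01  8.92549190e-01  2.37143797e-05] 0.8466505308220575
plate 3103 [558.6  16.5  96.2  56.8] 0.255 [558.6  16.7  55.4]
hub 1072 [571.6  24.8  32.2  30.9] -0.98 [571.4  24.7  16.4]
target 1126 [555.3  18.4  73.7  36. ] 0.267
arm 400 [0.55482405 0.04695678]
```

View pics/top4.png

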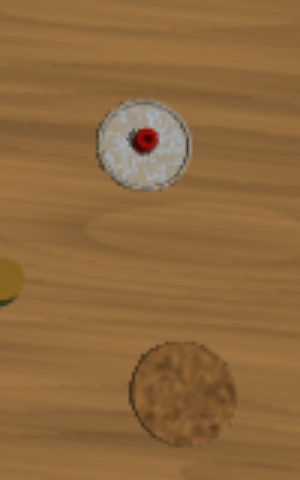

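The sleeve stands in the middle of the dish, at (146,141) in the crop. Next I grip the rotor hub.

Request:
{"op": "carry_out", "data": {"newtons": 60, "moves": [{"tx": 0.3, "ty": -0.5, "tz": -3, "wx": 0, "wy": 0, "wz": 0, "claw": -1}, {"tx": 0, "ty": 0, "tz": -3, "wx": 0, "wy": 0, "wz": 0, "claw": -1}, {"tx": 0, "ty": 0, "tz": -2.5, "wx": 0, "wy": 0, "wz": 0, "claw": -1}, {"tx": 0, "ty": 0, "tz": -1.5, "wx": 0, "wy": 0, "wz": 0, "claw": -1}, {"tx": 0, "ty": 0, "tz": -0.7, "wx": 0, "wy": 0, "wz": 0, "claw": -0.3}, {"tx": 0, "ty": 0, "tz": 0, "wx": 0, "wy": 0, "wz": 0, "claw": 0}, {"tx": 0, "ty": 0, "tz": 0, "wx": 0, "wy": 0, "wz": 0, "claw": 0.1}]}}

```text
clock: 9.4
tcp_pos: [0.5731, 0.0226, 0.0513]
orientation: [0.001, 0.452, 0.892, 0.0]
wrist_force: [-0.7, -0.2, 0.5]
finger_gap: 0.0384
grip_force: 0.0
```

Request:
{"op": "carry_out", "data": {"moves": [{"tx": -0.17, "ty": 0.22, "tz": -0.1, "wx": 0, "wy": 0, "wz": 0, "claw": 0.1}, {"tx": 0, "ty": 0, "tz": 0, "wx": 0, "wy": 0, "wz": 0, "claw": 0.3}, {"tx": 0, "ty": 0, "tz": 0, "wx": 0, "wy": 0, "wz": 0, "claw": 1}, {"tx": 0, "ty": 0, "tz": 0, "wx": 0, "wy": 0, "wz": 0, "claw": 1}, {"tx": 0, "ty": 0, "tz": 0, "wx": 0, "wy": 0, "wz": 0, "claw": 1}]}}

```text
clock: 10.02
tcp_pos: [0.5708, 0.0253, 0.0502]
orientation: [0.0, 0.452, 0.892, 0.0]
wrist_force: [-1.8, 1.4, 4.6]
finger_gap: 0.0294
grip_force: 58.8
```

Request:
{"op": "carry_out", "data": {"moves": [{"tx": 0, "ty": 0, "tz": 1, "wx": 0, "wy": 0, "wz": 0, "claw": 1}, {"tx": 0, "ty": 0, "tz": 2, "wx": 0, "wy": 0, "wz": 0, "claw": 1}, {"tx": 0, "ty": 0, "tz": 3, "wx": 0, "wy": 0, "wz": 0, "claw": 1}, {"tx": 0, "ty": 0, "tz": 3, "wx": 0, "wy": 0, "wz": 0, "claw": 1}, {"tx": -1, "ty": -2, "tz": 1, "wx": 0, "wy": 0, "wz": 0, "claw": 1}, {"tx": -1.7, "ty": -3.1, "tz": 0, "wx": 0, "wy": 0, "wz": 0, "claw": 1}, {"tx": -1.7, "ty": -3.1, "tz": 0, "wx": 0, "wy": 0, "wz": 0, "claw": 1}, {"tx": -1.7, "ty": -3.1, "tz": 0, "wx": 0, "wy": 0, "wz": 0, "claw": 1}]}}

```text
clock: 11.02
tcp_pos: [0.5091, -0.0889, 0.1498]
orientation: [0.0, 0.452, 0.892, -0.0]
wrist_force: [0.8, 0.1, -0.9]
finger_gap: 0.0297
grip_force: 59.4
```

Request:
{"op": "carry_out", "data": {"moves": [{"tx": -1.7, "ty": -3.1, "tz": 0, "wx": 0, "wy": 0, "wz": 0, "claw": 1}, {"tx": -1.7, "ty": -3.1, "tz": 0, "wx": 0, "wy": 0, "wz": 0, "claw": 1}, {"tx": -1.7, "ty": -3.1, "tz": 0, "wx": 0, "wy": 0, "wz": 0, "claw": 1}, {"tx": -1.7, "ty": -3.1, "tz": 0, "wx": 0, "wy": 0, "wz": 0, "claw": 1}, {"tx": -1.7, "ty": -3.1, "tz": 0, "wx": 0, "wy": 0, "wz": 0, "claw": 1}, {"tx": -1.7, "ty": -3.1, "tz": 0, "wx": 0, "wy": 0, "wz": 0, "claw": 1}, {"tx": -0.7, "ty": -1.5, "tz": 0, "wx": 0, "wy": 0, "wz": 0, "claw": 1}, {"tx": 0, "ty": 0, "tz": 0, "wx": 0, "wy": 0, "wz": 0, "claw": 1}]}}

```text
clock: 12.02
tcp_pos: [0.4004, -0.2897, 0.1495]
orientation: [0.0, 0.453, 0.891, 0.0]
wrist_force: [0.3, 0.5, -0.6]
finger_gap: 0.0296
grip_force: 59.4
```

Run:
```python
from h import *
s,c=wrist("w5"); P=world(c); print(s["tcp_pos"],s["orientation"],s["finger_gap"])
q=sl(P,.008,(.33,.47,-.37,-.22)); (x,y),r=cv2.minEnclosingCircle((q[:,:2]*1000).astype(np.float32)); print("cork",len(q),*rect(q),np.round([x,y,r],1))
```

```text
[ 0.40041347 -0.28966636  0.14950598] [1.67817615e-04 4.53186236e-01 8.91415833e-01 1.38223457e-04] 0.029575895300460057
cork 4868 [ 400.5 -287.9   89.7   87.4] 0.585 [ 401.2 -288.7   45. ]
```

View pics/w5.png

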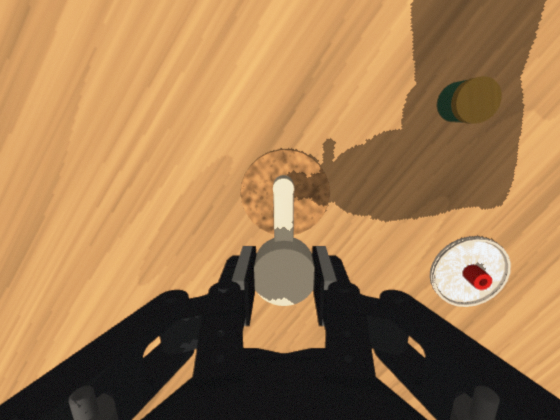

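The rotor is held level, hub at (284,270), and the cork is directly below. Lowering to 1 mm above it.

Request:
{"op": "carry_out", "data": {"moves": [{"tx": 0.1, "ty": 0.1, "tz": -4, "wx": 0, "wy": 0, "wz": 0, "claw": 1}, {"tx": 0, "ty": 0, "tz": -4, "wx": 0, "wy": 0, "wz": 0, "claw": 1}, {"tx": 0, "ty": 0, "tz": -3, "wx": 0, "wy": 0, "wz": 0, "claw": 1}, {"tx": 0, "ty": 0, "tz": -1.5, "wx": 0, "wy": 0, "wz": 0, "claw": 1}, {"tx": 0, "ty": 0, "tz": -0.8, "wx": 0, "wy": 0, "wz": 0, "claw": 1}, {"tx": 0, "ty": 0, "tz": -0.4, "wx": 0, "wy": 0, "wz": 0, "claw": 1}, {"tx": 0, "ty": 0, "tz": 0, "wx": 0, "wy": 0, "wz": 0, "claw": 1}, {"tx": 0, "ty": 0, "tz": 0, "wx": 0, "wy": 0, "wz": 0, "claw": 1}]}}

```text
clock: 13.08
tcp_pos: [0.4021, -0.2886, 0.0131]
orientation: [0.001, 0.452, 0.892, -0.0]
wrist_force: [-0.7, 0.1, -0.2]
finger_gap: 0.0296
grip_force: 59.4
```

Request:
{"op": "carry_out", "data": {"moves": [{"tx": 0, "ty": 0, "tz": -0.2, "wx": 0, "wy": 0, "wz": 0, "claw": 1}, {"tx": 0, "ty": 0, "tz": -0.1, "wx": 0, "wy": 0, "wz": 0, "claw": 1}, {"tx": 0, "ty": 0, "tz": 0, "wx": 0, "wy": 0, "wz": 0, "claw": 1}]}}

```text
clock: 13.45
tcp_pos: [0.4019, -0.2884, 0.0102]
orientation: [0.001, 0.452, 0.892, -0.0]
wrist_force: [-0.9, 1.7, 6.7]
finger_gap: 0.0294
grip_force: 60.1
```

Request:
{"op": "carry_out", "data": {"moves": [{"tx": 0, "ty": 0, "tz": 0, "wx": 0, "wy": 0, "wz": 0, "claw": 0.1}, {"tx": 0, "ty": 0, "tz": 0, "wx": 0, "wy": 0, "wz": 0, "claw": -0.2}, {"tx": 0, "ty": 0, "tz": 0, "wx": 0, "wy": 0, "wz": 0, "claw": -0.3}, {"tx": 0, "ty": 0, "tz": 2, "wx": 0, "wy": 0, "wz": 0, "claw": -0.3}, {"tx": 0, "ty": 0, "tz": 5, "wx": 0, "wy": 0, "wz": 0, "claw": -1}, {"tx": 0, "ty": 0, "tz": 5, "wx": 0, "wy": 0, "wz": 0, "claw": -1}, {"tx": 1.6, "ty": 3.1, "tz": 3, "wx": 0, "wy": 0, "wz": 0.12, "claw": -1}, {"tx": 1.6, "ty": 3.1, "tz": 0, "wx": 0, "wy": 0, "wz": 0.12, "claw": -1}]}}

```text
clock: 14.45
tcp_pos: [0.4355, -0.2269, 0.1623]
orientation: [0.003, 0.341, 0.94, -0.001]
wrist_force: [0.8, 0.9, 0.2]
finger_gap: 0.0851
grip_force: 0.0
```

Request:
{"op": "carry_out", "data": {"moves": [{"tx": 1.6, "ty": 3.1, "tz": 0, "wx": 0, "wy": 0, "wz": 0.12, "claw": -1}, {"tx": 1.6, "ty": 3.1, "tz": 0, "wx": 0, "wy": 0, "wz": 0.12, "claw": -1}, {"tx": 1.6, "ty": 3.1, "tz": 0, "wx": 0, "wy": 0, "wz": 0.12, "claw": -1}, {"tx": 1.6, "ty": 3.1, "tz": 0, "wx": 0, "wy": 0, "wz": 0.12, "claw": -1}, {"tx": 1.6, "ty": 3.1, "tz": 0, "wx": 0, "wy": 0, "wz": 0.12, "claw": -1}, {"tx": 1.6, "ty": 3.1, "tz": 0, "wx": 0, "wy": 0, "wz": 0.12, "claw": -1}, {"tx": 1.6, "ty": 3.1, "tz": 0, "wx": 0, "wy": 0, "wz": 0.12, "claw": -1}, {"tx": 1.7, "ty": 3.0, "tz": 0, "wx": 0, "wy": 0, "wz": 0.12, "claw": -1}]}}

```text
clock: 15.45
tcp_pos: [0.5629, 0.0221, 0.1591]
orientation: [-0.0, -0.132, 0.991, 0.0]
wrist_force: [0.4, -0.5, 0.1]
finger_gap: 0.0854
grip_force: 0.0
```

Request:
{"op": "carry_out", "data": {"moves": [{"tx": 0, "ty": 0, "tz": 0, "wx": 0, "wy": 0, "wz": 0, "claw": -1}]}}

```text
clock: 15.58
tcp_pos: [0.5633, 0.0228, 0.1589]
orientation: [0.0, -0.132, 0.991, 0.0]
wrist_force: [0.5, 0.6, -0.6]
finger_gap: 0.085
grip_force: 0.0
```

Run:
```python
from m import *
s,c=go("w6"); P=world(c); q=s["orientation"]; print("close axis",np.arctan2(q[2]**2-q[1]**2,2*q[1]*q[2]))
from workcell import read_camera
t=read_camera("top"); np.savez("top6.npz",**t); 
k=np.zeros((420,780,3),np.uint8); k[:,:560]=c["image"]; k[:300,560:760]=cv2.resize(t["image"][200:300,350:450][:, :],(200,300)) ; cv2.imwrite("pics/c6.png",k)
Q=world(t); q=sl(Q,.024,(.33,.47,-.37,-.22)); (x,y),r=cv2.minEnclosingCircle((q[:,:2]*1000).astype(np.float32)); print("hub",len(q),np.round([x,y,r],1))
```

```text
15.575 [0.56326978 0.02282574 0.15893405] [ 1.22129566e-05 -1.31883207e-01  9.91265245e-01  1.81542382e-04] -0.3666207331625708
plate 3521 [558.9  16.8  96.5  56.2] 0.256 [558.8  16.7  55. ]
target 2334 [555.4  18.1  74.   35.5] 0.281
rim 517 [ 619.7 -228.8   83.3   59.1] -0.015
sleeve top 226 [ 619.3 -236.2   20.    15.1] 0.126
close axis 1.8353334158123387
hub 97 [ 393.6 -279.3   31.3]
```

View pics/c6.png

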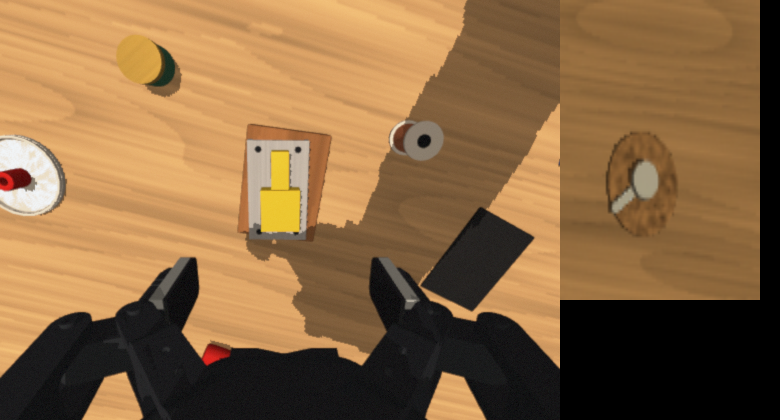

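The rotor sits centred on the cork, and the target is aligned with the gripper. Next I lower onto the target's face end.

Request:
{"op": "carry_out", "data": {"newtons": 40, "moves": [{"tx": 0, "ty": -0.2, "tz": -4, "wx": 0, "wy": 0, "wz": 0, "claw": -1}, {"tx": 0, "ty": 0, "tz": -4, "wx": 0, "wy": 0, "wz": 0, "claw": -1}, {"tx": 0, "ty": 0, "tz": -2.5, "wx": 0, "wy": 0, "wz": 0, "claw": -1}, {"tx": 0, "ty": 0, "tz": -1.3, "wx": 0, "wy": 0, "wz": 0, "claw": -0.5}, {"tx": 0, "ty": 0, "tz": -0.4, "wx": 0, "wy": 0, "wz": 0, "claw": -0.2}, {"tx": 0, "ty": 0, "tz": 0, "wx": 0, "wy": 0, "wz": 0, "claw": -0.1}, {"tx": 0, "ty": 0, "tz": 0, "wx": 0, "wy": 0, "wz": 0, "claw": -0.1}]}}

```text
clock: 16.55
tcp_pos: [0.5635, 0.0188, 0.0385]
orientation: [0.001, -0.13, 0.991, -0.0]
wrist_force: [-0.5, -0.3, 0.1]
finger_gap: 0.0467
grip_force: 0.0
```

Request:
{"op": "carry_out", "data": {"moves": [{"tx": 0, "ty": 0.2, "tz": -0.2, "wx": 0, "wy": 0, "wz": 0, "claw": 0}, {"tx": 0, "ty": 0, "tz": 0, "wx": 0, "wy": 0, "wz": 0, "claw": 0.2}, {"tx": 0, "ty": 0, "tz": 0, "wx": 0, "wy": 0, "wz": 0, "claw": 1}, {"tx": 0, "ty": 0, "tz": 0, "wx": 0, "wy": 0, "wz": 0, "claw": 1}, {"tx": 0, "ty": 0, "tz": 0, "wx": 0, "wy": 0, "wz": 0, "claw": 1}]}}

```text
clock: 17.18
tcp_pos: [0.563, 0.0212, 0.0359]
orientation: [0.001, -0.13, 0.991, 0.0]
wrist_force: [-0.6, 2.4, 5.5]
finger_gap: 0.0348
grip_force: 39.8
```

Request:
{"op": "carry_out", "data": {"moves": [{"tx": 0, "ty": 0, "tz": 1, "wx": 0, "wy": 0, "wz": 0, "claw": 1}, {"tx": 0, "ty": 0, "tz": 3, "wx": 0, "wy": 0, "wz": 0, "claw": 1}, {"tx": 0, "ty": 0, "tz": 4, "wx": 0, "wy": 0, "wz": 0, "claw": 1}, {"tx": -1.1, "ty": 1.7, "tz": 3, "wx": 0, "wy": 0, "wz": 0, "claw": 1}, {"tx": -1.4, "ty": 2.8, "tz": 0, "wx": 0, "wy": 0, "wz": -0.01, "claw": 1}, {"tx": -1.4, "ty": 2.8, "tz": 0, "wx": 0, "wy": 0, "wz": -0.01, "claw": 1}, {"tx": -1.4, "ty": 2.8, "tz": 0, "wx": 0, "wy": 0, "wz": -0.01, "claw": 1}, {"tx": -1.4, "ty": 2.8, "tz": 0, "wx": 0, "wy": 0, "wz": -0.01, "claw": 1}]}}

```text
clock: 18.18
tcp_pos: [0.4949, 0.1506, 0.1455]
orientation: [-0.0, -0.11, 0.994, -0.0]
wrist_force: [0.5, 0.7, -1.0]
finger_gap: 0.0351
grip_force: 40.3
```

Request:
{"op": "carry_out", "data": {"moves": [{"tx": -1.4, "ty": 2.8, "tz": 0, "wx": 0, "wy": 0, "wz": -0.01, "claw": 1}, {"tx": -1.4, "ty": 2.8, "tz": 0, "wx": 0, "wy": 0, "wz": 0, "claw": 1}, {"tx": -1.4, "ty": 2.8, "tz": 0, "wx": 0, "wy": 0, "wz": 0, "claw": 1}, {"tx": -1.4, "ty": 2.8, "tz": 0, "wx": 0, "wy": 0, "wz": 0, "claw": 1}, {"tx": -1.4, "ty": 2.8, "tz": 0, "wx": 0, "wy": 0, "wz": 0, "claw": 1}, {"tx": -1.4, "ty": 2.8, "tz": 0, "wx": 0, "wy": 0, "wz": 0, "claw": 1}, {"tx": 0, "ty": 0, "tz": 0, "wx": 0, "wy": 0, "wz": 0, "claw": 1}, {"tx": 0, "ty": 0, "tz": 0, "wx": 0, "wy": 0, "wz": 0, "claw": 1}]}}

```text
clock: 19.18
tcp_pos: [0.4116, 0.3176, 0.1454]
orientation: [-0.0, -0.106, 0.994, -0.0]
wrist_force: [-0.2, -1.0, -0.7]
finger_gap: 0.0348
grip_force: 40.3
```

Run:
```python
from h import *
s,c=wrist("w7"); P=world(c); q=s["orientation"]; print(s["tcp_pos"],s["finger_gap"],"close",np.arctan2(q[2]**2-q[1]**2,2*q[1]*q[2]))
b=cv2.inRange(cv2.cvtColor(c["image"],cv2.COLOR_BGR2HSV),(100,100,30),(130,255,255))>0
q=P[b&(abs(P[...,2]-.006)<.005)]; print("tray",len(q),*rect(q))
z=P[yellow(c)&(P[...,2]>.1)]; print("target",len(z),*rect(z),np.percentile(z[:,2],[2,50,98]))
```

```text
[0.41162898 0.31757165 0.14536378] 0.03484319898515485 close 1.7821918073493461
tray 6774 [403.1 320.1 103.7  83.4] 0.216
target 7492 [388.6 313.7 104.8  36. ] 0.218 [0.14824642 0.15747665 0.15875862]
```

View pics/w7.png

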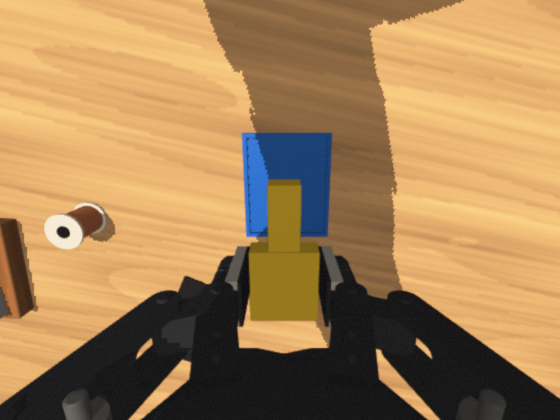

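The target is held level with its stem pointing along the tray. Lowering.

Request:
{"op": "carry_out", "data": {"moves": [{"tx": 0, "ty": 0.2, "tz": -4, "wx": 0, "wy": 0, "wz": 0, "claw": 1}, {"tx": 0, "ty": 0, "tz": -4, "wx": 0, "wy": 0, "wz": 0, "claw": 1}, {"tx": 0, "ty": 0, "tz": -3, "wx": 0, "wy": 0, "wz": 0, "claw": 1}, {"tx": 0, "ty": 0, "tz": -1.5, "wx": 0, "wy": 0, "wz": 0, "claw": 1}, {"tx": 0, "ty": 0, "tz": -0.8, "wx": 0, "wy": 0, "wz": 0, "claw": 1}, {"tx": 0, "ty": 0, "tz": -0.4, "wx": 0, "wy": 0, "wz": 0, "claw": 1}, {"tx": 0, "ty": 0, "tz": 0, "wx": 0, "wy": 0, "wz": 0, "claw": 1}, {"tx": 0, "ty": 0, "tz": 0, "wx": 0, "wy": 0, "wz": 0, "claw": 1}]}}

```text
clock: 20.23
tcp_pos: [0.4122, 0.3204, 0.0091]
orientation: [0.001, -0.105, 0.994, 0.0]
wrist_force: [-0.6, -0.4, -0.0]
finger_gap: 0.035
grip_force: 40.3
```

Request:
{"op": "carry_out", "data": {"moves": [{"tx": 0, "ty": 0, "tz": -0.2, "wx": 0, "wy": 0, "wz": 0, "claw": 1}, {"tx": 0, "ty": 0, "tz": -0.1, "wx": 0, "wy": 0, "wz": 0, "claw": 1}, {"tx": 0, "ty": 0, "tz": 0, "wx": 0, "wy": 0, "wz": 0, "claw": 1}]}}

```text
clock: 20.6
tcp_pos: [0.4117, 0.3201, 0.0059]
orientation: [0.0, -0.105, 0.994, 0.0]
wrist_force: [-1.3, -0.1, 5.3]
finger_gap: 0.0351
grip_force: 40.8
```

Request:
{"op": "carry_out", "data": {"moves": [{"tx": 0, "ty": 0, "tz": 0, "wx": 0, "wy": 0, "wz": 0, "claw": 0}, {"tx": 0, "ty": 0, "tz": 0, "wx": 0, "wy": 0, "wz": 0, "claw": 0}, {"tx": 0, "ty": 0, "tz": 0, "wx": 0, "wy": 0, "wz": 0, "claw": 0}, {"tx": 0, "ty": 0, "tz": 1, "wx": 0, "wy": 0, "wz": 0, "claw": 0}, {"tx": 0, "ty": 0, "tz": 3, "wx": 0, "wy": 0, "wz": 0, "claw": -0.3}, {"tx": 0, "ty": 0, "tz": 6, "wx": 0, "wy": 0, "wz": 0, "claw": -1}, {"tx": 1.3, "ty": -2.8, "tz": 4, "wx": 0, "wy": 0, "wz": 0.01, "claw": -1}, {"tx": 1.3, "ty": -2.8, "tz": 0, "wx": 0, "wy": 0, "wz": 0.01, "claw": -1}]}}

```text
clock: 21.6
tcp_pos: [0.4404, 0.2647, 0.1501]
orientation: [0.004, -0.116, 0.993, 0.001]
wrist_force: [-0.1, 0.1, -0.0]
finger_gap: 0.0855
grip_force: 0.0
```

Request:
{"op": "carry_out", "data": {"moves": [{"tx": 1.3, "ty": -2.8, "tz": 0, "wx": 0, "wy": 0, "wz": 0.01, "claw": -1}, {"tx": 1.3, "ty": -2.8, "tz": 0, "wx": 0, "wy": 0, "wz": 0.01, "claw": -1}, {"tx": 1.3, "ty": -2.8, "tz": 0, "wx": 0, "wy": 0, "wz": 0, "claw": -1}, {"tx": 1.3, "ty": -2.8, "tz": 0, "wx": 0, "wy": 0, "wz": 0, "claw": -1}, {"tx": 1.3, "ty": -2.8, "tz": 0, "wx": 0, "wy": 0, "wz": 0, "claw": -1}, {"tx": 1.4, "ty": -2.8, "tz": 0, "wx": 0, "wy": 0, "wz": 0, "claw": -1}, {"tx": 1.4, "ty": -2.8, "tz": 0, "wx": 0, "wy": 0, "wz": 0, "claw": -1}, {"tx": 1.4, "ty": -2.8, "tz": 0, "wx": 0, "wy": 0, "wz": 0, "claw": -1}]}}

```text
clock: 22.6
tcp_pos: [0.545, 0.039, 0.1461]
orientation: [0.0, -0.125, 0.992, 0.0]
wrist_force: [-0.7, -0.4, 0.4]
finger_gap: 0.0855
grip_force: 0.0
```

Request:
{"op": "carry_out", "data": {"moves": [{"tx": 1.4, "ty": -2.4, "tz": 0, "wx": 0, "wy": 0, "wz": 0, "claw": -1}, {"tx": 0, "ty": 0, "tz": 0, "wx": 0, "wy": 0, "wz": 0, "claw": -1}]}}

```text
clock: 22.85
tcp_pos: [0.5595, 0.0144, 0.1458]
orientation: [0.0, -0.124, 0.992, -0.0]
wrist_force: [0.1, 0.9, -0.7]
finger_gap: 0.0854
grip_force: 0.0
```

Run:
```python
from m import *
s,c=go("w8"); P=world(c); q=s["orientation"]; print("close axis",np.arctan2(q[2]**2-q[1]**2,2*q[1]*q[2]))
from workcell import read_camera
t=read_camera("top"); np.savez("top8.npz",**t)
k=blob(t,(20,120,60),(35,255,255),(130,205,190,265)); print("target",*rect(ray(t,k,.018)))
k=blob(t,(100,120,40),(130,255,255),(130,205,190,265)); print("tray",*rect(ray(t,k,.008)))
B=(.5,.69,.17,.34); m=cv2.inRange(c["image"],(0,0,0),(60,60,60))>0; q=sl(P,.004,B,m,.002); print("mat",len(q),*rect(q))
i=np.zeros((420,780,3),np.uint8); i[:,:560]=c["image"]; i[:,560:]=cv2.resize(t["image"][195:275,130:195],(220,420))[:, :]; cv2.imwrite("pics/c8.png",i)
```

```text
22.85 [0.55954558 0.01443019 0.14580384] [ 4.96988072e-04 -1.23970668e-01  9.92285751e-01 -1.23040051e-04] -0.36621382556453425
plate 6376 [558.7  16.8  96.5  56.2] 0.253 [558.7  16.9  55.4]
rim 548 [ 619.6 -228.    83.    57.7] -0.03
sleeve top 202 [ 619.4 -235.5   19.6   12.8] -0.117
close axis 1.819377218314938
target [405.1 316.6  75.2  36. ] 0.157
tray [404.8 316.5 104.3  84.4] 0.215
mat 5951 [585.8 255.2 107.2  75.8] -0.22
```

View pics/c8.png

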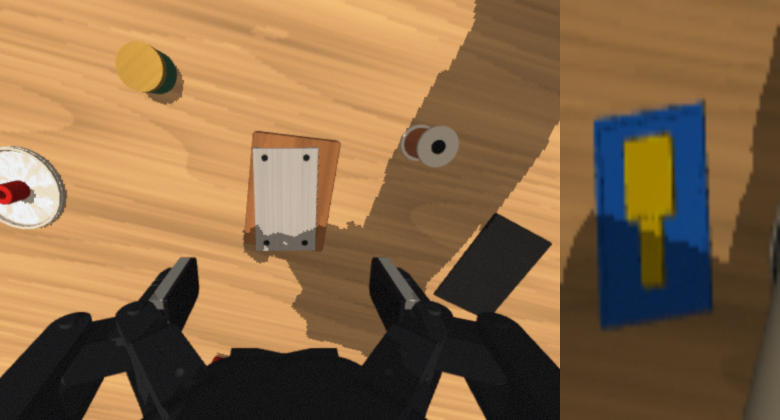

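The target is centred in the tray. Next is the coil plate.

Request:
{"op": "carry_out", "data": {"newtons": 60, "moves": [{"tx": -0.1, "ty": 0.2, "tz": -4, "wx": 0, "wy": 0, "wz": 0, "claw": -1}, {"tx": 0, "ty": 0, "tz": -4, "wx": 0, "wy": 0, "wz": 0, "claw": -1}, {"tx": 0, "ty": 0, "tz": -2.5, "wx": 0, "wy": 0, "wz": 0, "claw": -1}, {"tx": 0, "ty": 0, "tz": -1.2, "wx": 0, "wy": 0, "wz": 0, "claw": -1}, {"tx": 0, "ty": 0, "tz": -0.5, "wx": 0, "wy": 0, "wz": 0, "claw": -0.7}, {"tx": 0, "ty": 0, "tz": 0, "wx": 0, "wy": 0, "wz": 0, "claw": -0.6}, {"tx": 0, "ty": 0, "tz": 0, "wx": 0, "wy": 0, "wz": 0, "claw": -0.5}]}}

```text
clock: 23.82
tcp_pos: [0.5584, 0.018, 0.0244]
orientation: [0.001, -0.125, 0.992, -0.0]
wrist_force: [-0.1, -0.1, 0.2]
finger_gap: 0.0641
grip_force: 0.0
```

Request:
{"op": "carry_out", "data": {"moves": [{"tx": 0, "ty": -0.1, "tz": -0.2, "wx": 0, "wy": 0, "wz": 0, "claw": -0.4}, {"tx": 0, "ty": 0, "tz": 0, "wx": 0, "wy": 0, "wz": 0, "claw": -0.2}, {"tx": 0, "ty": 0, "tz": 0, "wx": 0, "wy": 0, "wz": 0, "claw": 1}, {"tx": 0, "ty": 0, "tz": 0, "wx": 0, "wy": 0, "wz": 0, "claw": 1}, {"tx": 0, "ty": 0, "tz": 0, "wx": 0, "wy": 0, "wz": 0, "claw": 1}]}}

```text
clock: 24.45
tcp_pos: [0.5583, 0.0167, 0.0223]
orientation: [0.001, -0.125, 0.992, -0.0]
wrist_force: [-1.1, -0.8, 5.6]
finger_gap: 0.054
grip_force: 63.8
```

Request:
{"op": "carry_out", "data": {"moves": [{"tx": 0, "ty": 0, "tz": 1, "wx": 0, "wy": 0, "wz": 0, "claw": 1}, {"tx": 0, "ty": 0, "tz": 3, "wx": 0, "wy": 0, "wz": 0, "claw": 1}, {"tx": 0, "ty": 0, "tz": 4, "wx": 0, "wy": 0, "wz": 0, "claw": 1}, {"tx": 0.2, "ty": 2, "tz": 3, "wx": 0, "wy": 0, "wz": -0.04, "claw": 1}, {"tx": 0.3, "ty": 2.8, "tz": 0, "wx": 0, "wy": 0, "wz": -0.06, "claw": 1}, {"tx": 0.4, "ty": 2.8, "tz": 0, "wx": 0, "wy": 0, "wz": -0.06, "claw": 1}, {"tx": 0.4, "ty": 2.8, "tz": 0, "wx": 0, "wy": 0, "wz": -0.06, "claw": 1}, {"tx": 0.4, "ty": 2.8, "tz": 0, "wx": 0, "wy": 0, "wz": -0.06, "claw": 1}]}}

```text
clock: 25.45
tcp_pos: [0.5743, 0.1498, 0.1315]
orientation: [-0.0, 0.015, 1.0, 0.0]
wrist_force: [0.4, -0.1, -1.4]
finger_gap: 0.0543
grip_force: 63.6
```

Request:
{"op": "carry_out", "data": {"moves": [{"tx": 0.4, "ty": 2.8, "tz": 0, "wx": 0, "wy": 0, "wz": -0.06, "claw": 1}, {"tx": 0.4, "ty": 2.8, "tz": 0, "wx": 0, "wy": 0, "wz": -0.06, "claw": 1}, {"tx": 0.4, "ty": 2.8, "tz": 0, "wx": 0, "wy": 0, "wz": -0.07, "claw": 1}, {"tx": 0, "ty": 2.1, "tz": 0, "wx": 0, "wy": 0, "wz": 0, "claw": 1}, {"tx": 0, "ty": 0, "tz": 0, "wx": 0, "wy": 0, "wz": 0, "claw": 1}, {"tx": 0, "ty": 0, "tz": 0, "wx": 0, "wy": 0, "wz": 0, "claw": 1}]}}

```text
clock: 26.2
tcp_pos: [0.5863, 0.2534, 0.1312]
orientation: [-0.0, 0.109, 0.994, -0.0]
wrist_force: [-0.5, -0.1, -1.0]
finger_gap: 0.0542
grip_force: 63.7
```

Run:
```python
from h import *
s,c=wrist("w9"); P=world(c); q=s["orientation"]; print(s["tcp_pos"],s["finger_gap"],"close",np.arctan2(q[2]**2-q[1]**2,2*q[1]*q[2])-np.pi/2)
m=cv2.inRange(c["image"],(0,0,0),(60,60,60))>0; q=sl(P,.004,(.48,.69,.17,.34),m,.002); print("mat",len(q),*rect(q))
z=P[(P[...,2]>.125)&(P[...,2]<.145)&~m]; print("plate",len(z),*rect(z),np.percentile(z[:,2],[2,50,98]))
```

```text
[0.58628021 0.25341543 0.13120701] 0.054170980771653346 close -0.21830969389574184
mat 2929 [550.4 264.9  73.8  34.2] 1.358
plate 18982 [586.7 254.5  97.2  79.3] -0.219 [0.14150006 0.14291874 0.14412278]
```

View pics/w9.png

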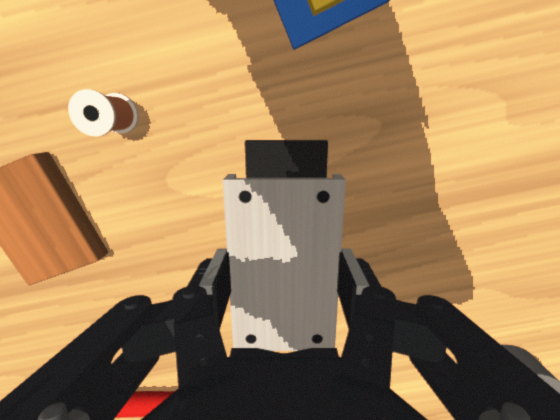

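The plate is level over the mat, and the visible mat end puts the mat centre at about (587,255) mm. Lowering.

Request:
{"op": "carry_out", "data": {"moves": [{"tx": 0, "ty": 0.1, "tz": -4, "wx": 0, "wy": 0, "wz": 0, "claw": 1}, {"tx": 0, "ty": 0, "tz": -4, "wx": 0, "wy": 0, "wz": 0, "claw": 1}, {"tx": 0, "ty": 0, "tz": -2, "wx": 0, "wy": 0, "wz": 0, "claw": 1}, {"tx": 0, "ty": 0, "tz": -1.2, "wx": 0, "wy": 0, "wz": 0, "claw": 1}, {"tx": 0, "ty": 0, "tz": -0.7, "wx": 0, "wy": 0, "wz": 0, "claw": 1}, {"tx": 0, "ty": 0, "tz": -0.4, "wx": 0, "wy": 0, "wz": 0, "claw": 1}, {"tx": 0, "ty": 0, "tz": 0, "wx": 0, "wy": 0, "wz": 0, "claw": 1}, {"tx": 0, "ty": 0, "tz": 0, "wx": 0, "wy": 0, "wz": 0, "claw": 1}]}}

```text
clock: 27.25
tcp_pos: [0.5871, 0.2552, 0.0091]
orientation: [0.001, 0.109, 0.994, 0.0]
wrist_force: [-0.8, 0.4, -2.2]
finger_gap: 0.0543
grip_force: 63.6
```

Request:
{"op": "carry_out", "data": {"moves": [{"tx": 0, "ty": 0, "tz": -0.2, "wx": 0, "wy": 0, "wz": 0, "claw": 1}, {"tx": 0, "ty": 0, "tz": -0.1, "wx": 0, "wy": 0, "wz": 0, "claw": 1}, {"tx": 0, "ty": 0, "tz": 0, "wx": 0, "wy": 0, "wz": 0, "claw": 1}]}}

```text
clock: 27.62
tcp_pos: [0.5869, 0.2551, 0.0063]
orientation: [0.001, 0.109, 0.994, 0.0]
wrist_force: [-2.1, 0.3, 6.2]
finger_gap: 0.0538
grip_force: 64.3
```

Seated. I'll release, rise, and back off to a clear viewpoint.

Request:
{"op": "carry_out", "data": {"moves": [{"tx": 0, "ty": 0, "tz": 0, "wx": 0, "wy": 0, "wz": 0, "claw": -0.6}, {"tx": 0, "ty": 0, "tz": 0, "wx": 0, "wy": 0, "wz": 0, "claw": -1}, {"tx": 0, "ty": 0, "tz": 0, "wx": 0, "wy": 0, "wz": 0, "claw": -1}, {"tx": 0, "ty": 0, "tz": 0, "wx": 0, "wy": 0, "wz": 0, "claw": -1}, {"tx": 0, "ty": 0, "tz": 1.5, "wx": 0, "wy": 0, "wz": 0, "claw": -1}, {"tx": 0, "ty": 0, "tz": 5, "wx": 0, "wy": 0, "wz": 0, "claw": -1}, {"tx": 0, "ty": 0, "tz": 6, "wx": 0, "wy": 0, "wz": 0, "claw": -1}, {"tx": 0, "ty": 0, "tz": 6, "wx": 0, "wy": 0, "wz": 0, "claw": -1}]}}

```text
clock: 28.62
tcp_pos: [0.5864, 0.2549, 0.1933]
orientation: [0.0, 0.109, 0.994, 0.0]
wrist_force: [1.7, -0.0, -0.7]
finger_gap: 0.0852
grip_force: 0.0
```

Request:
{"op": "carry_out", "data": {"moves": [{"tx": 1, "ty": -5, "tz": 3, "wx": 0, "wy": 0, "wz": 0, "claw": -1}, {"tx": 1, "ty": -5, "tz": 0, "wx": 0, "wy": 0, "wz": 0, "claw": -1}, {"tx": 0, "ty": -5, "tz": 0, "wx": 0, "wy": 0, "wz": 0, "claw": -1}, {"tx": 0, "ty": -5, "tz": 0, "wx": 0, "wy": 0, "wz": 0, "claw": -1}, {"tx": 0, "ty": 0, "tz": 0, "wx": 0, "wy": 0, "wz": 0, "claw": -1}, {"tx": 0, "ty": 0, "tz": 0, "wx": 0, "wy": 0, "wz": 0, "claw": -1}]}}

```text
clock: 29.38
tcp_pos: [0.6066, 0.055, 0.2212]
orientation: [0.0, 0.11, 0.994, 0.0]
wrist_force: [-0.0, -0.0, 0.6]
finger_gap: 0.0854
grip_force: 0.0
```

Run:
```python
from h import *
from workcell import env,read_camera
t=read_camera("top"); s=read_camera("side"); st=env.get_state(); print(st["clock"],st["tcp_pos"],st["wrist_force"])
k=np.zeros((420,780,3),np.uint8); k[:,:560]=s["image"]; k[:300,560:780]=cv2.resize(t["image"][140:270,130:225],(220,300)); cv2.imwrite("pics/final.png",k)
P=world(t)
for n,z,B in(("plate",.018,(.5,.69,.17,.34)),("coil",.04,(.44,.52,.08,.17)),("tin",.034,(.44,.52,-.17,-.08)),("hub",.024,(.33,.47,-.37,-.22)),("sleeve",.026,(.57,.67,-.3,-.19))):
    q=sl(P,z,B); print(n,len(q),*(rect(q) if len(q)>5 else ()))
```

```text
29.475 [0.60658024 0.0560158  0.22080736] [-1.42312752 -0.16074927 -1.2176006 ]
plate 177 [591.3 270.2  96.2  24.6] -0.189
coil 0
tin 106 [ 479.  -125.3   36.2   33.4] 1.512
hub 96 [ 399.2 -279.2   57.6   30.1] -1.255
sleeve 27 [ 619.2 -241.7   17.2   16.9] -0.669
```

View pics/final.png

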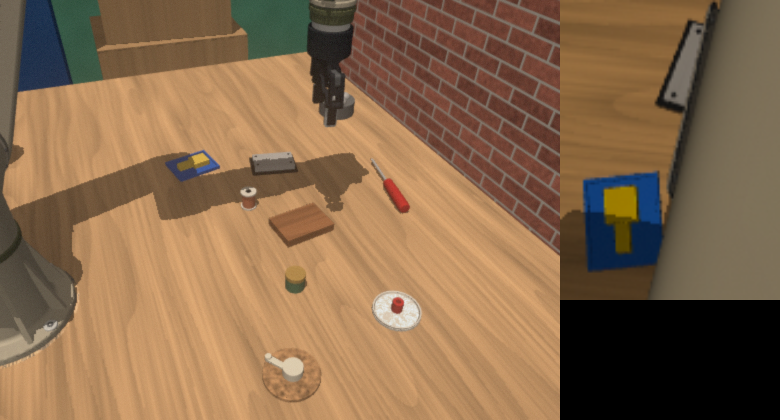

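In the side view the sleeve is in the dish (398,305), the rotor on the cork (291,370), the target in the tray (193,163) and the plate on the mat (273,162). The coil (249,198) and tin (295,279) are where they started. Handing in.

```bash
python3 -c "
from workcell import env
print(env.hand_in())"
```

```text
the job is handed in; nothing more can be done
None
```

The job is handed in (the call returned no verdict): the last pictures show sleeve, rotor, drop target and coil plate each in the middle of its place, the coil and tin where they stood, and the arm clear, at about 29.5 s of the 128 s allowed.

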